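# Hold the float-valve flap at the needle's angle

## Task

Open the hinged inspection flap of the white float-valve box: with the flap still shut, turn the turn-button at its free edge so that its nose points squarely at the raised mark on the bracket, then lift the flap by its bow handle until it stands at the same angle as the index needle beside the box. The flap falls shut by itself, so finish while still holding it steady there with the gripper. Do not shift the needle, and leave the other things on the ledge where they are.

Things in the scene. Friction and masses are not known exactly. Their poses are not given: they have to be found in the camera images.
- valve_box: White plastic box fixed on the ledge, 150 (x) by 290 (y) by 90 mm high. Origin: centre of its underside; x points from the hinge to the flap's free edge (away from the robot), z up. A bracket (x 75 to 133, y 70 to 178, top z 90 mm) carries turn-button and mark. At y = -150 mm a quadrant strip, radius 115 mm about the hinge line, stands up to 209 mm high; the needle runs outside it.
- flap (a joint): Flap angle, rad: 0 shut (level), growing to 1.5 as the free edge rises. White plate 140 mm (hinge to free edge) by 280 by 8 mm, top 98 mm above the ledge when shut; 0.25 to 0.5 kg with its handle, almost no hinge friction: it falls shut when let go. The turn-button's nose blocks it until the button is turned to about 1.2 rad.
- flap_hinge (a point): Middle of the flap's hinge line: in the box's frame at (-70, 0, 94) mm, the line runs along the box's y. The flap's mid-plane passes through it. Does not move with the flap.
- flap_handle (a point): Middle of the handle's round aluminium bar: 12 mm thick, 130 mm long, parallel to the hinge, on two posts. In the flap's frame 110 mm from the hinge line, 49 mm above the plate's mid-plane (45 above its face), at y = -20 mm. Moves with the flap; x axis along the plate from hinge to free edge, z out of its outer face. Pinched across its thickness, it can turn between the pads.
- turn_button (a joint): Turn-button's angle about its vertical axis, rad: 0 when the nose points straight at the hinge (box -x, over the flap), growing clockwise seen from above; at 1.57 the nose points along box +y, squarely at the mark. Stops at -0.2 and 1.9; stays where left (friction 0.05 N m). Starts with the nose over the flap.
- button_grip (a point): On the turn-button's axis at grip height, in the box's frame at (95, 105, 127) mm. Dark steel; upright grip fin 44 mm long, 10 mm thick, in line with the nose, from 106 to 140 mm above the ledge. The nose is a flat bar 14 mm wide, 6 mm thick (100 to 106 mm above the ledge), reaching 45 mm from the axis to one side. The x axis here points directly away from the nose.
- mark (a point): Inner end of the raised mark, a white block 8 mm wide, 16 mm long and 14 mm high on the bracket, in the box's frame at (95, 157, 104) mm: 52 mm from the button's axis along the box's +y.
- needle (a joint): Angle of the index needle, rad, on the same axis and counted the same way as the flap's angle: the wanted flap angle. Its friction keeps it where it is set.
- needle_tip (a point): Tip of the index needle, a thin dark steel bar 125 mm long, 14 mm wide, pivoting on the hinge line outside the box's -y end (box y = -164 mm). x axis along the needle from the pivot to the tip. A short steel pin on the flap's edge passes the tip at equal angle.
- drain_plug: Bystander: black hard silicone drain plug, 52 mm across, 34 mm high, on the ledge near the box. Origin under its centre.
- scoop_a: Bystander: turquoise plastic scoop, a cup 116 mm across and 85 mm high with a flat handle to its +x, reaching 166 mm from the centre. Origin under the cup's centre.
- scoop_b: Bystander: second scoop, same shape as the first.
- peg_rack: Bystander: folded aluminium clothes peg rack, 300 by 75 by 40 mm. Origin under its centre.
- scrub_brush: Bystander: scrubbing brush lying flat, low. Origin under it.
- soap_bottle: Bystander: clear soap bottle, 64 mm across, 190 mm high. Origin under its centre.
- soap_dish: Bystander: grey dish with a bar of soap, 110 by 75 by 27 mm. Origin under its centre.

How it is judged:
On the way, in this order (a step that is already met when the one before it is completed fails the run):
1. the turn-button's nose points at the mark while the flap is still shut (value of joint turn_button between 1.42 and 1.72 rad and value of joint flap below 0.06 rad), for 0.2 s.
2. the flap is held by the gripper at the needle's angle (angle between the x axis of flap_handle and the x axis of needle_tip, either way round below 0.087 rad and contact force between the fingers and flap above 0.5 N), for 0.3 s.
At the end, for the whole second after the job is handed in: The gripper holds the flap (contact force over 0.5 N) at rest within 0.087 rad (5 degrees) of the needle's angle, and the turn-button's nose still points at the mark within 0.15 rad (all of step 2 and value of joint turn_button between 1.42 and 1.72 rad and velocity of joint flap between -0.1 and 0.1 rad/s); the arm keeps its last pose, push and grip.
It fails at once if the needle is shifted (tip moved more than 10 mm) (distance of needle_tip from where it was at the start of the episode above 0.01 m).
It fails at once if a bystander is disturbed (moved more than 40 mm) (distance of any of drain_plug, scoop_a, scoop_b, peg_rack, scrub_brush, soap_bottle, soap_dish from where it was at the start of the episode above 0.04 m).
It also fails if it takes over 54 s, if anything falls off the work surface, if the arm or the gripper's body presses on something with over 40 N, if the wrist force passes 120 N, or if a joint passes its speed limit or range.

## Robot

A 6-joint arm with a two-finger parallel gripper is mounted at the origin on the work surface. World frame = base frame: x ahead of the robot, y to its left, z up, the work surface at z = 0. Lengths are in m, angles in rad, forces in N, time in s.
With the tool pointing down it reaches from about 0.35 to 0.85 m from the base axis. Payload 8.1 kg.
Tool frame: the origin (TCP) lies on the mounting face of the last link; the fingertips stand 186 mm ahead of it and the grasp point (between the pads) lies 167 mm ahead of it (robot.finger_overhang is the distance from the TCP to the fingertips, in m); z points along the fingers, y is the line along which they close (so a half turn about z gives the same grasp; the last joint's range is limited). The gripper opens to 93 mm and grips with 3 to 60 N. Pads are 15 mm wide; open, the fingers measure 128 mm over their backs; the gripper's body (75 mm by 188 mm) begins 65 mm behind the grasp point.
Start: joints at [1.096, 0.13, 1.488, -0, 1.523, -0.085], TCP at [0.228, 0.555, 0.405] pointing down, gripper open.
Joint ranges: [-2.96, 2.96], [-0.89, 2.26], [0.02, 2.5], [-1.34, 4.48], [0, 2.73], [-2.66, 2.66]. Speed limits (rad/s): [2.39, 2.39, 2.79, 3.14, 3.14, 3.14].

## Interface

Orientations are given as a rotation vector (axis times angle).
In Python, from plant import readout, read_camera, get_calibration, job, robot gives the robot as it stands.
- The arm moves only by the shell command python3 -m handwheel 'ROWS' [FORCE]. ROWS is JSON, a list of rows, each a list of 5 numbers: the shift along the world's x, y, z in cm, then the turn about the world's z in rad, then the closure, from 0 (fully open) to 1 (shut). In form: [[tx, ty, tz, spin, gripper], ...]. A call has 1 to 10 rows; each row shifts and turns the commanded pose from where the row before left it; what a row does not reach is not made up. A row lasts 1/8 s, in which the tool goes at most 62.5 mm and 10.7 degrees, less where a joint would pass 70% of its speed; a pose out of reach is approached as far as the arm can. A call is refused whole if a number of a shift passes 6.25 or a number of a turn 0.188, either way. A call with a gripper value outside its range is refused whole. The fingers move at their own pace and stop on an object; FORCE is the grip in N (left out, the last holds). Time passes only in rows, so rows that do not move let the fingers close. It gives the time, the measured TCP pose, the force, the opening and the grip force at its end, in the units of the state.
- readout.read_state(): the state, without advancing time (a new reading comes with each control period).
- read_camera(name): name is "scene" or "top" or "wrist"; returns the picture (420x560x3 uint8, red, green, blue); there is no depth.
- get_calibration(name): a dict with "fovy" (degrees; the focal length in pixels is half the picture's height over the tangent of half this angle, whatever the lens; pixels are square), "cx", "cy" (the principal point, pixels), "dist_coeffs" ([k1, k2, p1, p2, k3] as OpenCV has them; the pictures are not rectified), "pose" (4x4, takes a point from camera to world coordinates). Camera axes: x right, y down, z forward; pixel columns grow to the right and rows downward; lengths in m; the calibration is good to about 2 mm. A picture is of the moment at which its call begins: read the wrist's pose just before it. get_calibration takes no time and is no camera call; for the wrist camera it gives the pose at the moment of the call.
- job.close_job(): hands the job in; it is judged then, once.
The state is a dict: "t": time; "q": joint angles; "dq": joint speeds; "joint_torque": joint torques, N m; "tool_pos": TCP position; "orientation": TCP orientation; "force": force on the tool from outside, world axes, zero at the start; "wrist_torque": the same for the moment, N m; "opening": finger opening in m; "gripper_force": force on a finger pad.
Only numpy, scipy, OpenCV 4.12 (cv2) and the standard library are available. Lean on these libraries where they do the work, as an engineer would, in place of code of your own. Each camera call takes 0.05 s, during which the arm holds its last target. There are 200 camera calls.

## Working session

There is one attempt and no reset: what is moved stays moved. The work goes in short steps, Python scripts to look and compute and a shell command to move; the robot and the scene stay as the last step left them, time stands still between calls to the robot, and variables do not carry over. Pictures are saved under pics/ and viewed, at most 10 in all, crops included, and the job is handed in when it is done.

```bash
ls; mkdir -p pics; python3 - <<'E'
from plant import readout, read_camera, get_calibration, job, robot
import cv2,numpy as np
for n in("scene","top"):
    im=read_camera(n); cv2.imwrite(f"pics/{n}0.png",cv2.cvtColor(im,cv2.COLOR_RGB2BGR))
    c=get_calibration(n); print(n,c["fovy"],c["cx"],c["cy"],c["dist_coeffs"],np.round(c["pose"],3).tolist())
s=readout.read_state(); print(s)
E
```

```text
pics
scene 55.49058938824044 274.56239156993416 211.56378985566005 [-0.04920391  0.          0.          0.          0.        ] [[-0.87, 0.343, -0.353, 1.09], [0.492, 0.634, -0.596, 0.933], [0.019, -0.693, -0.721, 1.165], [0.0, 0.0, 0.0, 1.0]]
top 47.4918313102267 276.4232701831282 198.04498722233168 [0.03668422 0.         0.         0.         0.        ] [[0.004, -0.989, 0.15, 0.319], [-1.0, -0.005, -0.007, 0.074], [0.008, -0.149, -0.989, 1.795], [0.0, 0.0, 0.0, 1.0]]
{'t': 0.1, 'q': array([ 1.09559399e+00,  1.31082999e-01,  1.48917903e+00, -1.63022908e-05,
        1.52299811e+00, -8.53991608e-02]), 'dq': array([ 6.95382898e-04,  1.19114137e-03, -2.81456104e-07,  1.97911096e-03,
        2.46269283e-03,  4.75908418e-04]), 'joint_torque': array([ 7.88151829e-04, -5.61338639e+01, -4.93096876e+01,  7.70261767e-02,
        2.91312870e-02, -9.80267941e-05]), 'tool_pos': array([0.22788983, 0.55481172, 0.40378892]), 'orientation': array([-6.08344476e-01, -3.08167408e+00,  2.52377147e-03]), 'force': array([1.22271311, 0.00792595, 0.01570512]), 'wrist_torque': array([ 0.00799797, -0.05282589,  0.01835128]), 'gripper_force': 0.0, 'opening': 0.09287928366858106}
```

View pics/scene0.png

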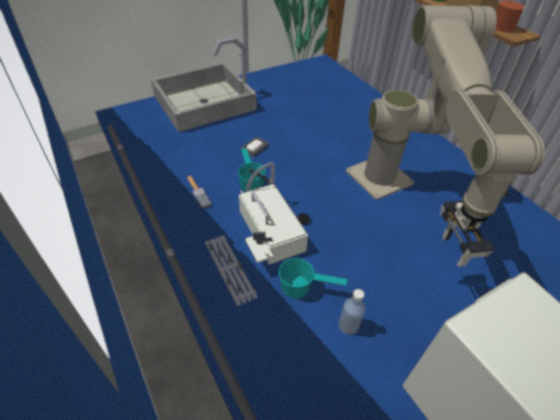

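View pics/top0.png

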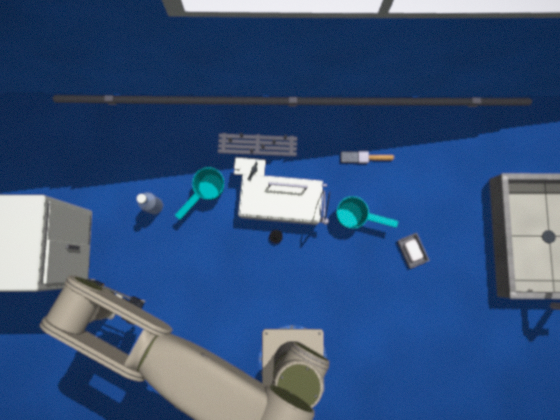

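The scene view shows the white box at about (272,222), the quadrant at (260,178), the button at (262,238), and a scoop on each side. In the top view the box covers roughly (240–325, 175–222) with the button near (253,172). Both are small, so I'll enlarge them.

```bash
python3 - <<'E'
import cv2,numpy as np
a=cv2.imread("pics/scene0.png")[150:275,225:325]; b=cv2.imread("pics/top0.png")[150:250,225:335]
A=cv2.resize(a,None,fx=4,fy=4,interpolation=cv2.INTER_CUBIC);B=cv2.resize(b,None,fx=3.6,fy=3.6,interpolation=cv2.INTER_CUBIC)
o=np.zeros((500,800,3),np.uint8);o[:,:400]=A;o[:B.shape[0],400:400+B.shape[1]]=B[:,:400]
for k in range(0,100,20):
    cv2.putText(o,str(225+k),(k*4,10),0,.35,(0,255,255));cv2.line(o,(k*4,12),(k*4,18),(0,255,255))
for k in range(0,125,20): cv2.putText(o,str(150+k),(0,k*4+4),0,.35,(0,255,0))
cv2.imwrite("pics/crop1.png",o)
E
```

```text
(no output)
```

View pics/crop1.png

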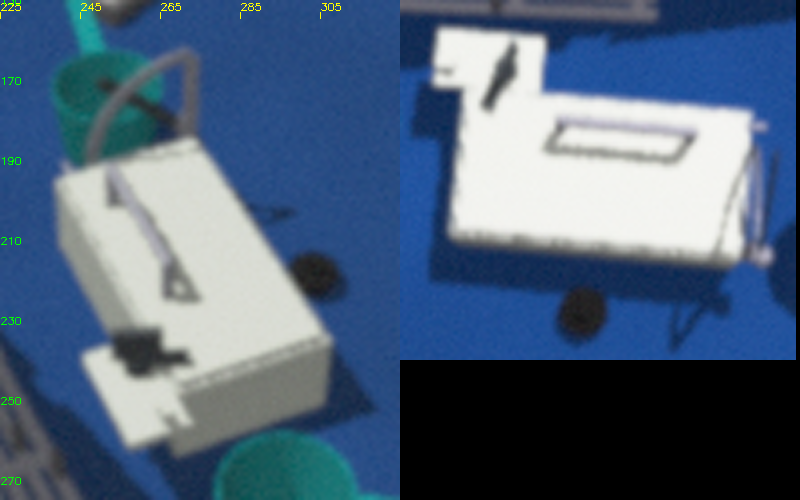

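The enlarged crops show the bracket corners, flap corners, handle bar (scene crop 110,165 to 168,265), fin, and the needle (scene crop 180,128 to tip 100,83). I'll fit the box pose from both views.

```bash
cat > h.py <<'E'
import numpy as np,cv2
from scipy.optimize import least_squares
from plant import readout, read_camera, get_calibration
def K(c,h=420):
    f=h/2/np.tan(np.radians(c["fovy"])/2); return np.array([[f,0,c["cx"]],[0,f,c["cy"]],[0,0,1.]])
def proj(c,P):
    T=np.linalg.inv(np.array(c["pose"])); 
    return cv2.projectPoints(np.atleast_2d(P).astype(float),cv2.Rodrigues(T[:3,:3])[0],T[:3,3],K(c),np.array(c["dist_coeffs"],float))[0][:,0]
def tri(obs): # [(calib,pix)]
    r=least_squares(lambda p:np.concatenate([proj(c,p)[0]-np.array(u) for c,u in obs]),[.5,0,.1]); return r.x,r.fun
def w(b,P): # box (x,y,yaw) mm points -> world
    P=np.atleast_2d(P)/1000.; c,s=np.cos(b[2]),np.sin(b[2])
    return np.c_[b[0]+c*P[:,0]-s*P[:,1],b[1]+s*P[:,0]+c*P[:,1],P[:,2]]
def fl(th,r,z,y): # flap-frame point in box mm
    return [-70+r*np.cos(th)-z*np.sin(th),y,94+r*np.sin(th)+z*np.cos(th)]
E
python3 - <<'E'
from h import *
S=get_calibration("scene");T=get_calibration("top")
t=lambda x,y:(225-.36+(x-400)/3.6,150-.36+y/3.6); s=lambda x,y:(225-.37+x/4,150-.37+y/4)
hA,hB=fl(0,110,49,-85),fl(0,110,49,45)
P=[([133,178,90],t(437,28),s(127,447)),([133,70,90],t(547,37),s(82,353)),([75,178,90],t(432,86),s(193,428)),
([70,-140,98],t(752,110),s(56,183)),([-70,-140,98],None,s(200,140)),([-70,140,98],t(450,237),s(330,340)),
(hA,t(693,132),s(110,165)),(hB,t(560,121),s(168,266))]
def res(b,sep=False):
    W=w(b,[p[0] for p in P]);a=proj(T,W);c=proj(S,W);o=[]
    for i,p in enumerate(P):
        o+=list(a[i]-p[1]) if p[1] else [0,0]
        o+=list(c[i]-p[2])
    return np.array(o)
r=least_squares(res,[.5,0,0]);print(r.x);print(np.round(r.fun.reshape(-1,4),1))
for n,p in zip("b1 b2 b3 f1 _ f3 hA hB".split(),P):
    if p[1]: print(n,np.round(tri([(T,p[1]),(S,p[2])])[0],3),np.round(w(r.x,p[0])[0],3))
b=r.x
print("needle top/scene:",np.round(tri([(T,t(775,153)),(S,s(100,83))])[0],3))
for th in np.arange(0.3,1.4,.1): q=w(b,fl(th,125,0,-164));print(round(th,1),np.round(proj(S,q)-s(100,83),1),np.round(proj(T,q)-t(775,153),1))
print("grip",w(b,[95,105,127]),"handle",w(b,fl(0,110,49,-20)))
E
```

```text
[ 0.57890264  0.04830813 -0.08453825]
[[-0.2  0.   0.7 -0.5]
 [-1.3  0.2 -0.   0.3]
 [-0.4 -0.6  0.  -1.4]
 [-2.   1.5  1.4 -1.7]
 [ 0.   0.  -1.7 -0.7]
 [ 0.9 -2.4 -1.3 -1.8]
 [-0.6 -0.   0.3  1.1]
 [-0.5 -0.2 -0.1 -0.8]]
b1 [0.728 0.214 0.087] [0.726 0.214 0.09 ]
b2 [0.717 0.103 0.088] [0.717 0.107 0.09 ]
b3 [0.668 0.219 0.081] [0.669 0.219 0.09 ]
f1 [ 0.643 -0.104  0.086] [ 0.637 -0.097  0.098]
f3 [0.515 0.197 0.087] [0.521 0.194 0.098]
hA [ 0.611 -0.042  0.147] [ 0.612 -0.04   0.143]
hB [0.622 0.088 0.137] [0.623 0.09  0.143]
needle top/scene: [ 0.584 -0.117  0.18 ]
0.3 [[-7.2 11.7]] [[-1.2 -5.9]]
0.4 [[-6.3  9.1]] [[-0.9 -5.3]]
0.5 [[-5.1  6.5]] [[-0.6 -4.3]]
0.6 [[-3.6  4. ]] [[-0.4 -3. ]]
0.7 [[-1.8  1.5]] [[-0.2 -1.3]]
0.8 [[ 0.2 -0.9]] [[-0.1  0.7]]
0.9 [[ 2.4 -3.2]] [[-0.  3.]]
1.0 [[ 4.9 -5.4]] [[0.  5.6]]
1.1 [[ 7.5 -7.4]] [[0.  8.5]]
1.2 [[10.3 -9.2]] [[-0.1 11.7]]
1.3 [[ 13.2 -10.8]] [[-0.2 15. ]]
grip [[0.68242932 0.14491158 0.127     ]] handle [[0.61707104 0.02500205 0.143     ]]
```

The fit holds: point heights agree within about 1 cm, and the bracket corners and handle bar within about 5 mm. The needle is at roughly 0.77 rad. I'll move above the button and look with the wrist camera.

```bash
python3 -m handwheel '[[4.5,-4.1,0.3,0,0],[4.5,-4.1,0.3,0,0],[4.5,-4.1,0.3,0,0],[4.5,-4.1,0.3,0,0],[4.5,-4.1,0.3,0,0],[4.5,-4.1,0.3,0,0],[4.5,-4.1,0.3,0,0],[4.5,-4.1,0.3,0,0],[4.5,-4.1,0.3,0,0],[0,0,0,0,0]]' 20
python3 - <<'E'
from h import *
c=get_calibration("wrist");im=read_camera("wrist")
np.savez("w1.npz",**{k:np.array(v) for k,v in c.items()})
o=cv2.resize(cv2.cvtColor(im,cv2.COLOR_RGB2BGR),None,fx=10/7,fy=10/7,interpolation=cv2.INTER_CUBIC)
cv2.imwrite("pics/w1.png",o);print(readout.read_state(),c)
E
```

```text
t: 1.35
tool_pos: [0.6354, 0.1822, 0.4303]
orientation: [-0.616, -3.08, 0.002]
force: [0.1, 0.5, 0.7]
opening: 0.0929
gripper_force: 0.0
{'t': 1.4, 'q': array([ 2.04888588e-01,  2.85910947e-01,  1.26473269e+00,  1.64635693e-05,
        1.59282597e+00, -9.72736077e-01]), 'dq': array([ 0.04960571, -0.03173059,  0.02917094,  0.01197259,  0.00354472,
        0.01145528]), 'joint_torque': array([ -2.42663451, -63.73003721, -50.51089525,  -0.38565846,
        -0.07333247,  -0.26203137]), 'tool_pos': array([0.63408138, 0.18406203, 0.43042403]), 'orientation': array([-6.13283080e-01, -3.07938210e+00,  1.12770546e-03]), 'force': array([-0.20607381,  0.45906449,  0.51661364]), 'wrist_torque': array([ 0.03885477, -0.05109874, -0.04941344]), 'gripper_force': 0.0, 'opening': 0.0930946714001121} {'fovy': 59.73547904195121, 'cx': 273.6635924687917, 'cy': 208.38346644511404, 'dist_coeffs': array([-0.08736278,  0.        ,  0.        ,  0.        ,  0.        ]), 'pose': array([[ 0.38511998,  0.89526758,  0.22400571,  0.57356441],
       [ 0.92286468, -0.37311849, -0.09541155,  0.20716819],
       [-0.00183819,  0.24347185, -0.96990622,  0.4083835 ],
       [ 0.        ,  0.        ,  0.        ,  1.        ]])}
```

View pics/w1.png

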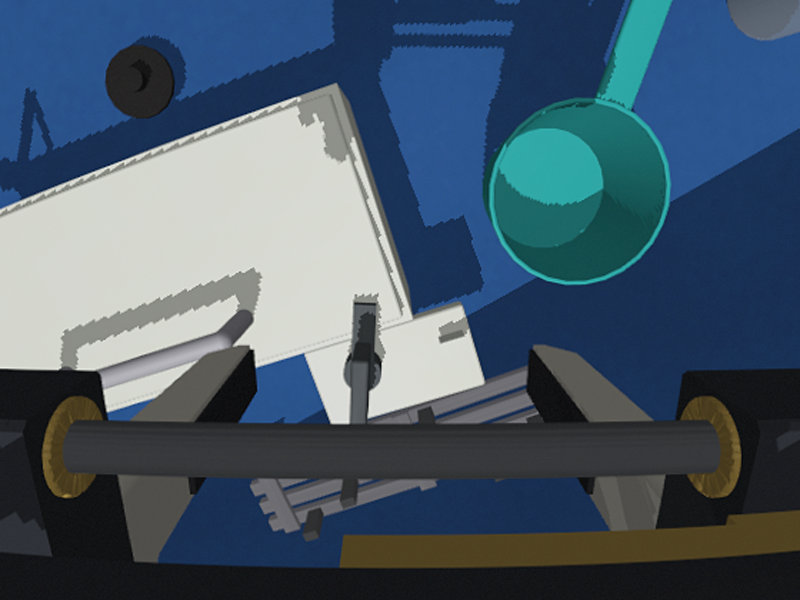

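The wrist view shows the button nose end at about (366,299) with its hub at (362,372). It also shows the bracket corners (463,304) and (485,381), the mark at (453,330) and the hinge-side flap corner at (337,87).

```bash
python3 - <<'E'
from h import *
c=dict(np.load("w1.npz")); c={k:v for k,v in c.items()}
def onz(u,z):
    u=np.array(u)*.7
    r=least_squares(lambda p:proj(c,[p[0],p[1],z])[0]-u,[.65,.1]); return r.x
n=onz((366,300),.106);h=onz((362,372),.098);print("nose",n,"hub",h,np.linalg.norm(n-h))
d=n-h;print("nose dir deg",np.degrees(np.arctan2(d[1],d[0])))
for nm,u,z in(("b3",(463,304),.09),("b1",(485,381),.09),("flap hinge +y",(337,87),.094)):print(nm,onz(u,z))
b=[.5789,.0483,-.0845]
print(w(b,[[75,178,90],[133,178,90],[-72,143,94],[95,105,100]]))
s=readout.read_state();print(s["t"],s["tool_pos"])
y=cv2.Rodrigues(s["orientation"])[0];print("tool y deg",np.degrees(np.arctan2(y[1,1],y[0,1])),y[:,2])
E
```

```text
nose [0.63897917 0.16311168] hub [0.6831765  0.14083638] 0.04949335844404891
nose dir deg 153.25205091101427
b3 [0.66838151 0.21624544]
b1 [0.72304552 0.21119741]
flap hinge +y [0.51970913 0.19559917]
[[0.66865551 0.21933493 0.09      ]
 [0.72644856 0.21443977 0.09      ]
 [0.51922602 0.19686654 0.094     ]
 [0.68242299 0.14490741 0.1       ]]
1.4 [0.63408138 0.18406203 0.43042403]
tool y deg 67.47298966094856 [-1.84103916e-03 -3.65765187e-04 -9.99998238e-01]
```

```bash
python3 -m handwheel '[[4.8,-4.1,0,-0.04,0],[0,0,-4,0,0],[0,0,-4,0,0],[0,0,-2,0,0],[0,0,0,0,0]]' 20
python3 - <<'E'
from h import *
c=get_calibration("wrist");im=read_camera("wrist")
o=cv2.resize(cv2.cvtColor(im,cv2.COLOR_RGB2BGR),None,fx=10/7,fy=10/7,interpolation=cv2.INTER_CUBIC)
cv2.imwrite("pics/w2.png",o);print(c["pose"].tolist())
b=[.5789,.0465,-.0845]
print(proj(c,[[.682,.143,.14],[.682,.143,.129],[.639,.163,.106]])/.7)
s=readout.read_state();print(s["t"],s["tool_pos"])
E
```

```text
t: 2.02
tool_pos: [0.6795, 0.1463, 0.3299]
orientation: [-0.667, -3.066, 0.002]
force: [-0.5, -0.5, 1.0]
opening: 0.0933
gripper_force: 0.0
[[0.4160214305780514, 0.882752002069431, 0.2183462208104382, 0.6185198552837402], [0.9093526091929874, -0.4033217275576061, -0.10202654671139214, 0.1733368019385141], [-0.0020003633907712806, 0.24099893552121215, -0.9705233184338979, 0.3081902735067025], [0.0, 0.0, 0.0, 1.0]]
[[388.51395137 377.94414692]
 [388.708938   366.2530696 ]
 [389.71952649 229.23162501]]
2.075 [0.68015545 0.14619552 0.33213634]
```

View pics/w2.png

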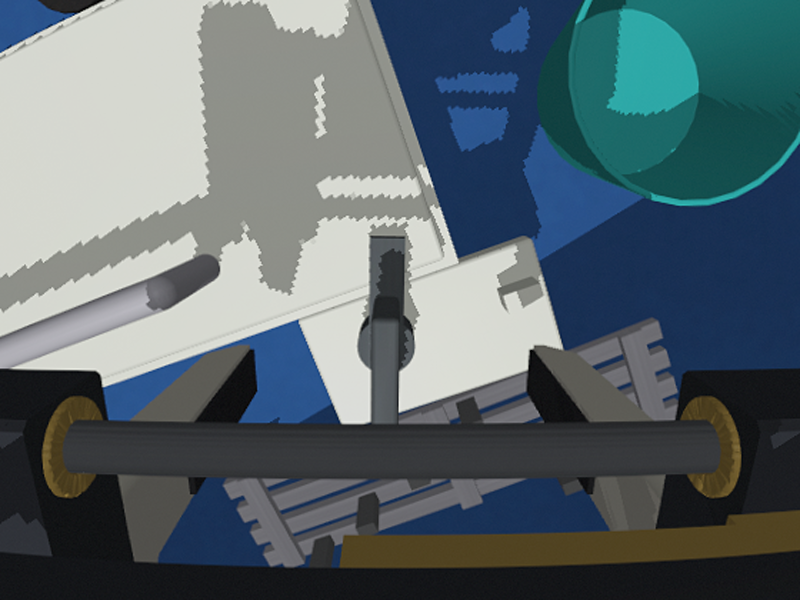

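The fin sits vertically in the picture, centred between the fingers (fin column about 386, fingers' middle about 391). The nose end is at (388,237), within 2–3 mm of the prediction. I'll descend and grip.

```bash
python3 -m handwheel '[[0.3,-0.3,-2,0,0],[0,0,-1.5,0,0],[0,0,0,0,1],[0,0,0,0,1],[0,0,0,0,1],[0,0,0,0,1],[0,0,0,0,1],[0,0,0,0,1],[0,0,0,0,1]]' 25
```

```text
t: 3.2
tool_pos: [0.6835, 0.1424, 0.2968]
orientation: [0.67, 3.069, -0.0]
force: [0.4, -0.1, -0.7]
opening: 0.0274
gripper_force: 0.0
```

```bash
python3 -m handwheel '[[0,0,0,0,1],[0,0,0,0,1],[0,0,0,0,1],[0,0,0,0,1]]' 25; python3 - <<'E'
from h import *
s=readout.read_state();y=cv2.Rodrigues(s["orientation"])[0];print("tool y deg",np.degrees(np.arctan2(y[1,1],y[0,1])),s["q"],s["wrist_torque"])
E
```

```text
t: 3.7
tool_pos: [0.6833, 0.1419, 0.2967]
orientation: [-0.67, -3.069, 0.002]
force: [-3.7, -4.1, 1.8]
opening: 0.0094
gripper_force: 25.0
tool y deg 65.35288483215331 [ 1.31495238e-01  4.58115024e-01  1.29538615e+00 -8.14397172e-04
  1.38906593e+00 -1.00897996e+00] [-0.82774056  0.54922915 -0.08101175]
```

```bash
python3 -m handwheel '[[0,0,0,-0.153,1],[0,0,0,-0.153,1],[0,0,0,-0.153,1],[0,0,0,-0.153,1],[0,0,0,-0.153,1],[0,0,0,-0.153,1],[0,0,0,-0.153,1],[0,0,0,-0.153,1],[0,0,0,0,1],[0,0,0,0,1]]' 25; python3 - <<'E'
from h import *
s=readout.read_state();y=cv2.Rodrigues(s["orientation"])[0];print("tool y deg",np.degrees(np.arctan2(y[1,1],y[0,1])),s["q"],s["wrist_torque"])
E
```

```text
t: 4.95
tool_pos: [0.6826, 0.1414, 0.2967]
orientation: [-2.312, -2.126, 0.007]
force: [-10.3, -7.3, 6.1]
opening: 0.0099
gripper_force: 25.0
tool y deg -4.79362953948813 [ 0.13114565  0.4575443   1.29610695 -0.00164483  1.39190539  0.21510187] [-1.38142326  1.86468046 -0.00290735]
```

The tool now points within 0.1° of where it should for the mark. Next I'll release, rise and check the button and handle.

```bash
python3 -m handwheel '[[0,0,0,0,0],[0,0,0,0,0],[0,0,0,0,0],[0,0,0,0,0],[0,0,3,0,0],[0,0,5,0,0],[0,0,5,0,0],[-2,-5,0,0,0],[-2,-5,0,0,0],[-2,-2,0,0,0]]' 25
python3 - <<'E'
from h import *
python=None
c=get_calibration("wrist");im=read_camera("wrist");np.savez("w3.npz",**{k:np.array(v) for k,v in c.items()})
o=cv2.resize(cv2.cvtColor(im,cv2.COLOR_RGB2BGR),None,fx=10/7,fy=10/7,interpolation=cv2.INTER_CUBIC)
cv2.imwrite("pics/w3.png",o)
for n in("scene","top"): cv2.imwrite(f"pics/{n}1.png",cv2.cvtColor(read_camera(n),cv2.COLOR_RGB2BGR))
b=[.5789,.0465,-.0845]
print(proj(c,w(b,[fl(0,110,49,-85),fl(0,110,49,45),[95,105,100],[95,150,106],[95,157,104]]))/.7)
s=readout.read_state();print(s["t"],s["tool_pos"])
E
```

```text
t: 6.2
tool_pos: [0.6228, 0.02, 0.4269]
orientation: [2.313, 2.125, -0.0]
force: [0.9, -0.2, 0.4]
opening: 0.0929
gripper_force: 0.0
[[379.15207268 408.36449602]
 [377.45634804 163.93394589]
 [478.82783245  53.79984427]
 [482.50875129 -36.57119131]
 [482.10821585 -48.90736748]]
6.35 [0.62311316 0.02154112 0.42721763]
```

View pics/w3.png

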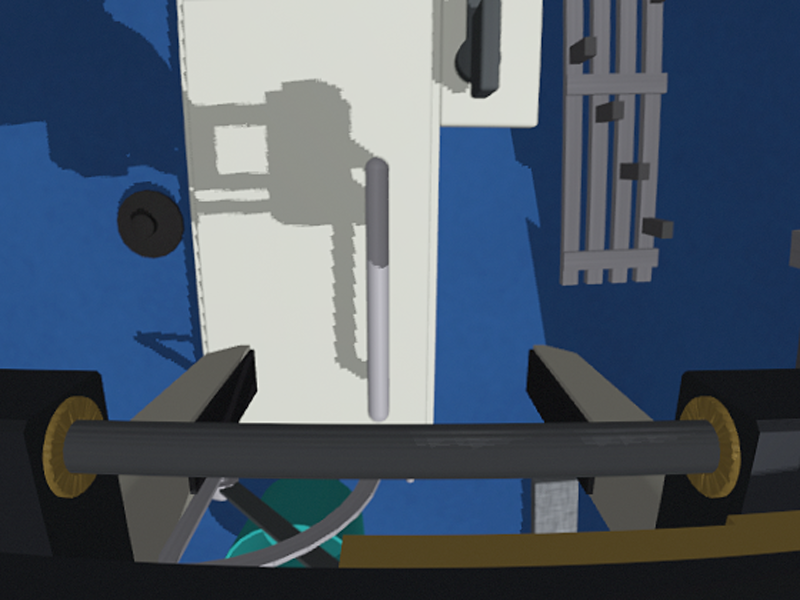

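The handle bar's ends appear at (377,158) and (380,418), within 2 mm or so of the prediction. The button's fin now runs vertically in the picture, along box y. I'll descend and pinch the bar.

```bash
python3 -m handwheel '[[-0.6,0.2,-4,0,0],[0,0,-4,0,0],[0,0,-3.7,0,0],[0,0,0,0,0.6],[0,0,0,0,1],[0,0,0,0,1],[0,0,0,0,1],[0,0,0,0,1],[0,0,0,0,1],[0,0,0,0,1]]' 25
python3 -m handwheel '[[0,0,0,0,1],[0,0,0,0,1],[0,0,0,0,1],[0,0,0,0,1]]' 25
python3 - <<'E'
from h import *
d=[]
for th in np.arange(0,.78,.07): p=np.array(fl(th,110,49,-20));d.append(w([0,0,-.0845],p)[0]*100)
print(np.round(np.diff(d,axis=0),2).tolist())
S=get_calibration("scene")
o=[cv2.resize(cv2.imread(f"pics/scene{k}.png")[150:250,235:310],None,fx=5,fy=5,interpolation=cv2.INTER_CUBIC) for k in (0,1)]
cv2.imwrite("pics/crop2.png",np.hstack(o))
E
```

```text
t: 7.6
tool_pos: [0.6175, 0.0244, 0.3098]
orientation: [-2.312, -2.127, 0.0]
force: [-0.5, -1.0, 0.4]
opening: 0.0278
gripper_force: 0.0
t: 8.1
tool_pos: [0.617, 0.0245, 0.3096]
orientation: [-2.311, -2.127, 0.002]
force: [-5.4, 0.9, 4.3]
opening: 0.0114
gripper_force: 25.0
[[-0.37, 0.03, 0.76], [-0.42, 0.04, 0.73], [-0.47, 0.04, 0.7], [-0.52, 0.04, 0.66], [-0.56, 0.05, 0.63], [-0.6, 0.05, 0.58], [-0.64, 0.05, 0.54], [-0.68, 0.06, 0.49], [-0.71, 0.06, 0.45], [-0.74, 0.06, 0.39], [-0.77, 0.07, 0.34]]
```

View pics/crop2.png

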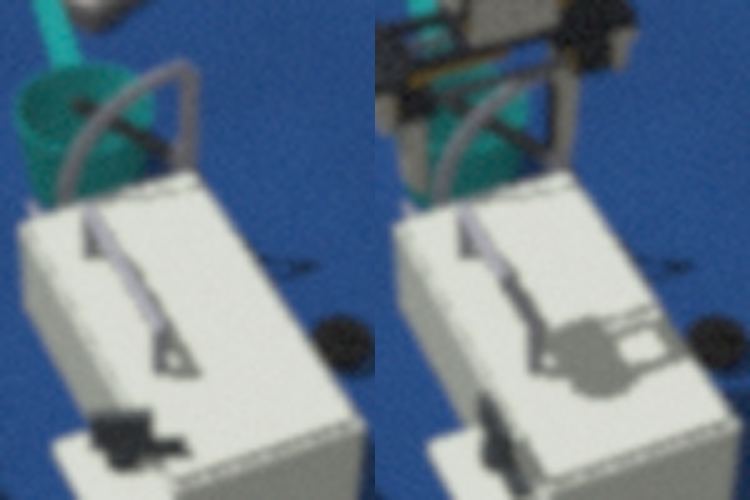

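The left crop shows the needle tip at crop (73,103). The right crop shows the nose now pointing along the bracket, at the mark. The bar is pinched (opening 11.4 mm, 25 N), so I'll lift along the arc.

```bash
python3 -m handwheel '[[-0.37,0.03,0.76,0,1],[-0.42,0.04,0.73,0,1],[-0.47,0.04,0.7,0,1],[-0.52,0.04,0.66,0,1],[-0.56,0.05,0.63,0,1],[-0.6,0.05,0.58,0,1],[-0.64,0.05,0.54,0,1],[-0.68,0.06,0.49,0,1],[-0.71,0.06,0.45,0,1],[-0.74,0.06,0.39,0,1]]' 25
python3 -m handwheel '[[-0.77,0.07,0.34,0,1],[0,0,0,0,1],[0,0,0,0,1],[0,0,0,0,1]]' 25
python3 - <<'E'
from h import *
for n in("scene","top","wrist"): cv2.imwrite(f"pics/{n}2.png",cv2.cvtColor(read_camera(n),cv2.COLOR_RGB2BGR))
a=cv2.resize(cv2.imread("pics/scene2.png")[150:270,225:325],None,fx=4.5,fy=4.5,interpolation=cv2.INTER_CUBIC)
t=cv2.resize(cv2.imread("pics/top2.png")[150:240,270:345],None,fx=4.5,fy=4.5,interpolation=cv2.INTER_CUBIC)
o=np.zeros((540,800,3),np.uint8);o[:,:450]=a;o[:405,450:450+t.shape[1]]=t
cv2.imwrite("pics/crop3.png",o)
E
```

```text
t: 9.35
tool_pos: [0.5609, 0.0292, 0.3713]
orientation: [2.309, 2.125, 0.006]
force: [5.7, -0.6, 3.3]
opening: 0.0111
gripper_force: 25.0
t: 9.85
tool_pos: [0.5537, 0.0298, 0.3751]
orientation: [2.309, 2.124, 0.006]
force: [6.8, 0.1, 7.6]
opening: 0.0115
gripper_force: 25.0
```

View pics/crop3.png

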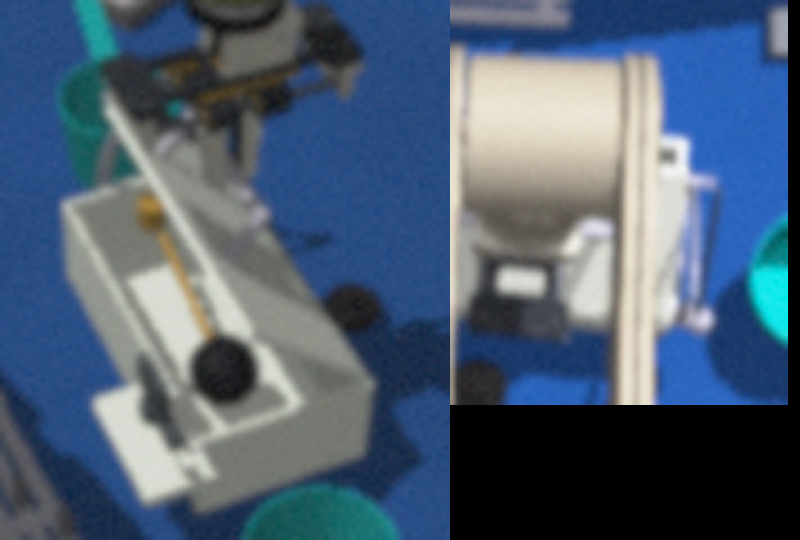

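The flap is up and its free edge pin in the top crop (about 712,182) lies right at the needle tip (about 711,186). I'll check that closer, next to the earlier top picture.

```bash
python3 - <<'E'
from h import *
f=lambda n:cv2.resize(cv2.imread(f"pics/{n}.png")[175:230,312:342],None,fx=10,fy=10,interpolation=cv2.INTER_CUBIC)
w2=cv2.imread("pics/wrist2.png")[180:420,100:340]
o=np.hstack([f("top0"),f("top2"),np.zeros((550,200,3),np.uint8)])
o[:200,600:]=cv2.resize(w2,(200,200))
cv2.imwrite("pics/crop4.png",o)
T=get_calibration("top");b=[.5789,.0465,-.0845]
for th in(.65,.7,.75,.8,.85): print(th,(proj(T,w(b,[fl(th,125,0,-164),fl(0,125,0,-164),fl(0,0,0,-164)]))-[311.5,174.5])*10)
E
```

```text
0.65 [[175.25297397 154.53959587]
 [155.84400751 120.10342711]
 [130.49289262 462.76702971]]
0.7 [[176.09456444 163.32650175]
 [155.84400751 120.10342711]
 [130.49289262 462.76702971]]
0.75 [[176.82267941 172.9511942 ]
 [155.84400751 120.10342711]
 [130.49289262 462.76702971]]
0.8 [[177.43421022 183.39455554]
 [155.84400751 120.10342711]
 [130.49289262 462.76702971]]
0.85 [[177.92636946 194.63447994]
 [155.84400751 120.10342711]
 [130.49289262 462.76702971]]
```

View pics/crop4.png

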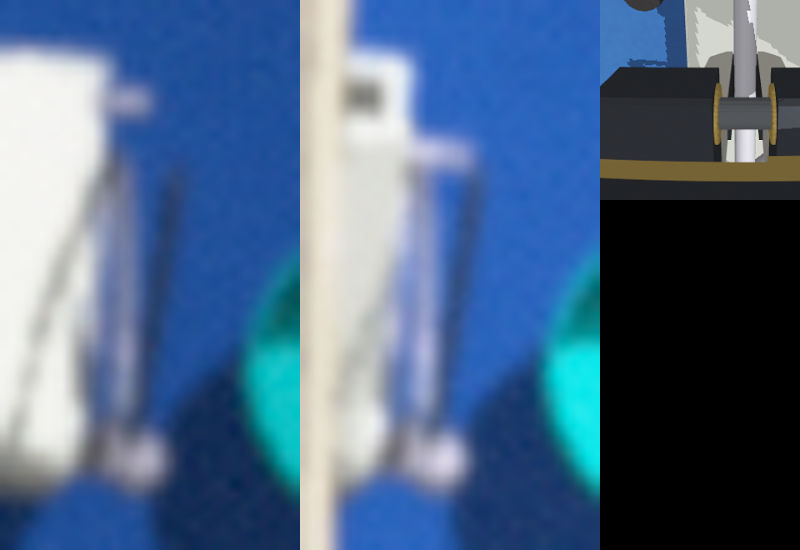

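The pin's centre sits at row 153 and the needle tip at about 165. The pin reaches about 7 mm past the tip, so equal angles would give a 16-row difference. That puts the flap about 0.02 rad from the needle, well inside 0.087. I'll hold briefly and hand in.

```bash
python3 -m handwheel '[[0,0,0,0,1],[0,0,0,0,1],[0,0,0,0,1],[0,0,0,0,1]]' 25; python3 -c "
from plant import job
print(job.close_job())"
```

```text
t: 10.5
tool_pos: [0.5537, 0.0298, 0.3751]
orientation: [2.309, 2.124, 0.006]
force: [5.1, 0.6, 8.0]
opening: 0.0114
gripper_force: 25.0
the job is handed in; nothing more can be done
None
```

I handed the job in at 10.5 s with the turn-button on the mark and the flap held steady about 0.02 rad from the needle's angle by my camera measurement; no verdict came back.

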